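Load, cap and send a carrier of gas sensor cartridges

TASK

Get the gas sensor cartridges ready for their test: while the carrier waits at its loading station, stand every cartridge on the bench upright on it, the long ones in a row on the lower step and the short ones in a row on the upper step so that all the tops come level, and press every cap down until it snaps fully home. When all are loaded and capped, push the carrier by its black handle along the rail to the test station, fully against the end stop, with everything still standing in place; leave the other things on the bench where they are.

Things in the scene. Friction and masses are not known exactly. Their poses are not given: they have to be found in the camera images.
- long_1: long gas sensor cartridge: steel barrel 42 mm in diameter and 92 mm tall, loose, 0.33 kg, with a grey push cap (32 mm diameter, 14 mm thick) on a stem on its top; the top of the cap is 118 mm above the foot while it is up and 106 mm once pressed. Origin: centre of the foot; z points to the cap. Grip the barrel near its top. May be absent (None).
- cap_long_1 (a joint): push cap of long_1, sliding along the barrel's axis: 0 = up (12 mm gap under it), 0.012 m = pressed fully home on the barrel. A sprung ball detent (about 8 N) snaps it to either end.
- long_2: long gas sensor cartridge: steel barrel 42 mm in diameter and 92 mm tall, loose, 0.33 kg, with a grey push cap (32 mm diameter, 14 mm thick) on a stem on its top; the top of the cap is 118 mm above the foot while it is up and 106 mm once pressed. Origin: centre of the foot; z points to the cap. Grip the barrel near its top. May be absent (None).
- cap_long_2 (a joint): push cap of long_2, sliding along the barrel's axis: 0 = up (12 mm gap under it), 0.012 m = pressed fully home on the barrel. A sprung ball detent (about 8 N) snaps it to either end.
- long_3: long gas sensor cartridge: steel barrel 42 mm in diameter and 92 mm tall, loose, 0.33 kg, with a grey push cap (32 mm diameter, 14 mm thick) on a stem on its top; the top of the cap is 118 mm above the foot while it is up and 106 mm once pressed. Origin: centre of the foot; z points to the cap. Grip the barrel near its top. May be absent (None).
- cap_long_3 (a joint): push cap of long_3, sliding along the barrel's axis: 0 = up (12 mm gap under it), 0.012 m = pressed fully home on the barrel. A sprung ball detent (about 8 N) snaps it to either end.
- short_1: short gas sensor cartridge: steel barrel 42 mm in diameter and 62 mm tall, loose, 0.33 kg, with a grey push cap (32 mm diameter, 14 mm thick) on a stem on its top; the top of the cap is 88 mm above the foot while it is up and 76 mm once pressed. Origin: centre of the foot; z points to the cap. Grip the barrel near its top. May be absent (None).
- cap_short_1 (a joint): push cap of short_1, sliding along the barrel's axis: 0 = up (12 mm gap under it), 0.012 m = pressed fully home on the barrel. A sprung ball detent (about 8 N) snaps it to either end.
- short_2: short gas sensor cartridge: steel barrel 42 mm in diameter and 62 mm tall, loose, 0.33 kg, with a grey push cap (32 mm diameter, 14 mm thick) on a stem on its top; the top of the cap is 88 mm above the foot while it is up and 76 mm once pressed. Origin: centre of the foot; z points to the cap. Grip the barrel near its top. May be absent (None).
- cap_short_2 (a joint): push cap of short_2, sliding along the barrel's axis: 0 = up (12 mm gap under it), 0.012 m = pressed fully home on the barrel. A sprung ball detent (about 8 N) snaps it to either end.
- short_3: short gas sensor cartridge: steel barrel 42 mm in diameter and 62 mm tall, loose, 0.33 kg, with a grey push cap (32 mm diameter, 14 mm thick) on a stem on its top; the top of the cap is 88 mm above the foot while it is up and 76 mm once pressed. Origin: centre of the foot; z points to the cap. Grip the barrel near its top. May be absent (None).
- cap_short_3 (a joint): push cap of short_3, sliding along the barrel's axis: 0 = up (12 mm gap under it), 0.012 m = pressed fully home on the barrel. A sprung ball detent (about 8 N) snaps it to either end.
- carrier (a joint): position of the aluminium carrier (152 mm across, 240 mm along the rail) on its fixed rail: 0 = at the loading station, 0.18 m = at the test station, against the end stop. It runs along the -y direction of point low_step. A sprung ball detent holds it at either station (about 7 N to leave it); it moves stiffly. Its rail stands anywhere from place to place, turned by up to 0.15 rad.
- low_step (a point): centre of the floor of the carrier's lower step (the one nearer the robot), 38 mm above the bench; moves with the carrier. y runs along the rail (step 224 mm long inside its lips), x across it away from the robot (68 mm wide clear floor, from x -0.034 to +0.034). A 10 mm lip at the near side and both ends; at the far side the 30 mm riser and 10 mm lip of the upper step.
- high_step (a point): centre of the floor of the carrier's upper step, 68 mm above the bench, 30 mm higher than the lower step and 72 mm beyond it in x; same axes; 224 mm long, 60 mm wide between 10 mm lips all round. Three cartridges fit in a row on either step, 74 mm apart.
- handle_top (a point): centre of the top of the carrier's black upright handle, at the carrier's trailing (+y) end: 34 mm in x, 22 mm in y (along the rail), 106 mm tall, its top 130 mm above the bench.
- screwdriver: screwdriver lying on the bench along x, handle to the robot, to be left alone; origin at the centre of its underside
- detector: aluminium detector housing, 100 x 100 x 50 mm, with a 35 mm steel stub, to be left alone; origin at the centre of its underside
- cable_gland: stepped brass cable gland standing among the cartridges, 32 mm wide, 42 mm tall, to be left alone; origin at the centre of its underside
Not all that is in view belongs to the job. What is shaped like the long_3 but red is not meant.

How it is judged:
By the outcome, as a careful person would: the job done as asked, in the order asked, and still so for the second after the job is handed in, with the robot touching nothing.
Of long_1, long_2, long_3, short_1, short_2, short_3 only 4 to 6 are there at a start; the rules pass over those that are not, and their reading is None.
At some moment in a run one of long_1, long_2, long_3, short_1, short_2, short_3 may be knocked a few centimetres aside while the robot is not near it.
Once in a run the grip may slacken for a moment while it holds something.
It also fails if it takes over 210 s, if anything falls off the work surface, if the arm or the gripper's body presses on something with over 40 N, if the wrist force passes 120 N, or if a joint passes its speed limit or range.

ROBOT

A 6-joint arm with a two-finger parallel gripper is mounted at the origin on the work surface. World frame = base frame: x ahead of the robot, y to its left, z up, the work surface at z = 0. Lengths are in m, angles in rad, forces in N, time in s.
With the tool pointing down it reaches from about 0.375 to 0.9 m from the base axis. Payload 3.1 kg.
Tool frame: the origin (TCP) lies midway between the tips of the shut fingers; the grasp point (between the pads) lies 19 mm behind it; z points along the fingers, y is the line along which they close (so a half turn about z gives the same grasp; the last joint's range is limited). The gripper opens to 87 mm and grips with 3 to 60 N. Pads are 19 mm wide; open, the fingers measure 117 mm over their backs; the gripper's body (75 mm by 190 mm) begins 51 mm behind the grasp point.
Start: joints at [1.081, 0.527, 1.433, -0, 1.181, -0.178], TCP at [0.192, 0.595, 0.188] pointing down, gripper open.
Joint ranges: [-3.08, 3.08], [-0.75, 2.2], [0.22, 2.44], [-1.43, 4.57], [0, 2.65], [-2.85, 2.85]. Speed limits (rad/s): [2.79, 2.79, 3.14, 3.14, 3.14, 3.14].

INTERFACE

Orientations are given as a unit quaternion [x, y, z, w].
In Python, from rig import robot gives the robot as it stands. The module is installed in compiled form; this text tells all that it offers.
- The arm moves only by the tool play_rows, never from a script. Its arguments are lists of equal length, an entry for each row: "gripper": the closure, from -1 (fully open) to 1 (shut); "delta_pos": the shift along the tool's x, y, z in cm, a list of three; "turn": the turn, a rotation vector about the tool's x, y, z in rad, a list of three. A call has 1 to 12 rows; each row is the pose to reach, as a shift and turn from the pose commanded when the call began, along the tool's axes at that moment; what a row does not reach only later rows make up. A row lasts 1/8 s, in which the tool goes at most 62.5 mm and 10.7 degrees, less where a joint would pass 70% of its speed; a pose out of reach is approached as far as the arm can. A call with a gripper value outside its range is refused whole. The fingers move at their own pace and stop on an object; "squeeze" is the grip in N (left out, the last holds). Time passes only in rows, so rows that repeat a pose let the fingers close. It gives the time, the measured TCP pose, the force, the opening and the grip force at its end, in the units of the state.
- robot.get_obs(): the state, without advancing time (a new reading comes with each control period).
- robot.camera(name): name is "side" or "top" or "wrist"; returns a dict with "color" (400x640x3 uint8, red, green, blue), "vfov" (degrees; the focal length in pixels is half the picture's height over the tangent of half this angle, whatever the lens; pixels are square), "cx", "cy" (the principal point, pixels), "k1" (the pictures are not rectified: a ray, as slopes to the right and down, at radius r is drawn at 1 + k1 r^2 times it, then the intrinsics apply), "R" (3x3) and "t" (3): a world point X has camera coordinates R X + t. Camera axes: x right, y down, z forward; pixel columns grow to the right and rows downward; lengths in m; the calibration is good to about 2 mm. A picture is of the moment at which its call begins. There is no depth.
- robot.hand_in(): hands the job in; it is judged then, once.
The state is a dict: "time": time; "q": joint angles; "joint_velocities": joint speeds; "joint_torque": joint torques, N m; "position": TCP position; "tool_rot": TCP orientation; "ft_force": force on the tool from outside, world axes, zero at the start; "moment": the same for the moment, N m; "grip_width": finger opening in m; "grip_force": force on a finger pad.
Only numpy, scipy, OpenCV 4.12 (cv2) and the standard library are available. Lean on these libraries where they do the work, as an engineer would, in place of code of your own. Each camera call takes 0.05 s, during which the arm holds its last target. There are 200 camera calls.

## Working session

There is one attempt and no reset: what is moved stays moved. The work goes in short steps, Python scripts to look and compute and a tool call to move; the robot and the scene stay as the last step left them, time stands still between calls to the robot, and variables do not carry over. Pictures are saved under pics/ and viewed, at most 14 in all, crops included, and the job is handed in when it is done.

Besides the shell and the picture viewer there is one more tool, called as name(argument=value, ...) on one line, values as JSON. play_rows: Moves the arm, as the interface text tells. Its arguments: {"type":"object","properties":{"gripper":{"type":"array","items":{"type":"number"}},"delta_pos":{"type":"array","items":{"type":"array","items":{"type":"number"}}},"turn":{"type":"array","items":{"type":"array","items":{"type":"number"}}},"squeeze":{"type":"number"}},"required":["gripper","delta_pos","turn"]}

```bash
mkdir -p pics
cat > h.py <<'E'
import numpy as np, cv2
from rig import robot
from scipy.spatial.transform import Rotation as Ro
def K(c):
    f=200/np.tan(np.radians(c['vfov'])/2); return f
def ray(c,u,v):
    f=K(c); d=np.array([(u-c['cx'])/f,(v-c['cy'])/f]); s=d.copy()
    for _ in range(20): s=d/(1+c['k1']*(s@s))
    R=np.array(c['R']);t=np.array(c['t']); return -R.T@t, R.T@np.array([s[0],s[1],1])
def onz(c,u,v,z):
    o,d=ray(c,u,v); return o+d*(z-o[2])/d[2]
def proj(c,X):
    p=np.array(c['R'])@np.array(X)+np.array(c['t']); s=p[:2]/p[2]; s=s*(1+c['k1']*(s@s)); return s*K(c)+[c['cx'],c['cy']]
def shot(n,fn=None):
    c=robot.camera(n)
    if fn: cv2.imwrite('pics/'+fn,c['color'][:,:,::-1])
    return c
def save(n,fn): 
    c=shot(n,fn+'.png'); np.save('pics/'+fn+'.npy',c,allow_pickle=True); return c
def load(fn): return np.load('pics/'+fn+'.npy',allow_pickle=True).item()
E
python3 - <<'E'
from h import *
for n in ['top','side','wrist']:
    c=save(n,n+'0'); print(n,c['vfov'],c['cx'],c['cy'],c['k1'],(-np.array(c['R']).T@c['t']).round(3),np.array(c['R']).round(2).tolist())
o=robot.get_obs(); print(o)
E
```

```text
top 47.615538570816284 328.2251317188899 190.10478159168494 -0.10374051021363949 [ 2.810e-01 -1.000e-03  1.259e+00] [[0.0, -1.0, -0.03], [-0.98, 0.0, -0.18], [0.18, 0.03, -0.98]]
side 43.59381803061488 327.8148201964454 202.84459754085168 -0.1404428130938532 [ 0.225 -0.915  0.699] [[0.97, -0.26, -0.01], [-0.15, -0.51, -0.85], [0.22, 0.82, -0.53]]
wrist 61.373703677539176 317.5185629950923 197.0000167839901 0.0009513114453319223 [0.115 0.619 0.384] [[0.31, 0.95, -0.0], [0.91, -0.29, 0.29], [0.27, -0.09, -0.96]]
{'time': 0.15, 'q': array([ 1.08049442e+00,  5.28255652e-01,  1.43359427e+00, -1.77078616e-05,
        1.18137777e+00, -1.78502841e-01]), 'joint_velocities': array([ 0.00119674, -0.00106361, -0.00446521, -0.00154756, -0.00025717,
       -0.00108833]), 'joint_torque': array([ 1.47501163e-03, -4.40429091e+01, -1.76841849e+01,  6.34063664e-02,
        5.51993796e-02, -9.91626280e-05]), 'position': array([0.19142217, 0.5943298 , 0.18729897]), 'tool_rot': array([ 1.55265405e-01,  9.87872454e-01, -7.74918604e-04, -2.60577939e-04]), 'ft_force': array([0.26504584, 0.47906795, 1.04797124]), 'moment': array([ 0.02057529,  0.0196638 , -0.01921119]), 'grip_force': 0.0, 'grip_width': 0.08684168727569266}
```

View pics/top0.png

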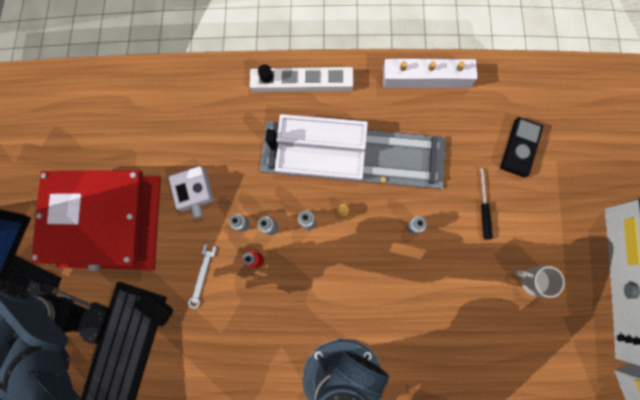

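View pics/side0.png

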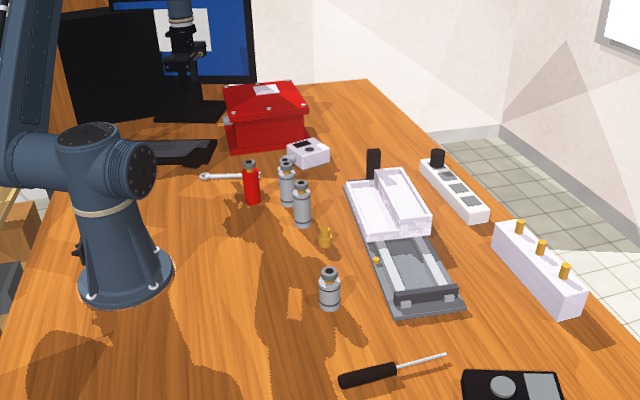

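The top view shows four grey-capped cartridges at about (238,222), (267,225), (306,219) and (417,225). The red decoy is at (253,258), the brass gland at (343,210), and the carrier at (320,147) with its handle at (271,137). In the side view the cartridges stand at (288,180), (302,203) and (329,288), and one of them is partly hidden.

Run:
```python
import cv2
a=cv2.imread('pics/top0.png')[100:280,220:450]; b=cv2.imread('pics/side0.png')[140:320,230:480]
a=cv2.resize(a,None,fx=3.2,fy=1.6*1.0*2/1.0) if 0 else cv2.resize(a,(766,600)); b=cv2.resize(b,(800,576),interpolation=cv2.INTER_CUBIC)
cv2.imwrite('pics/topc.png',a);cv2.imwrite('pics/sidec.png',b)
```

```text
(no output)
```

View pics/topc.png

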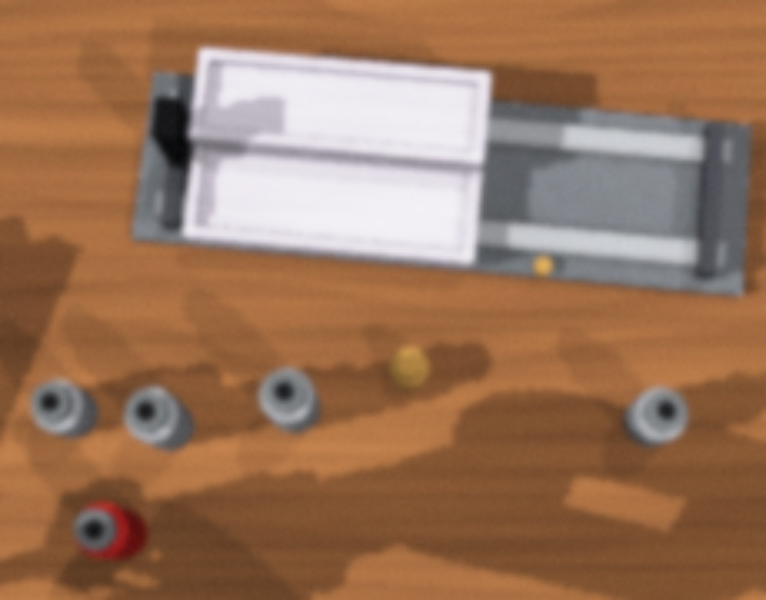

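View pics/sidec.png

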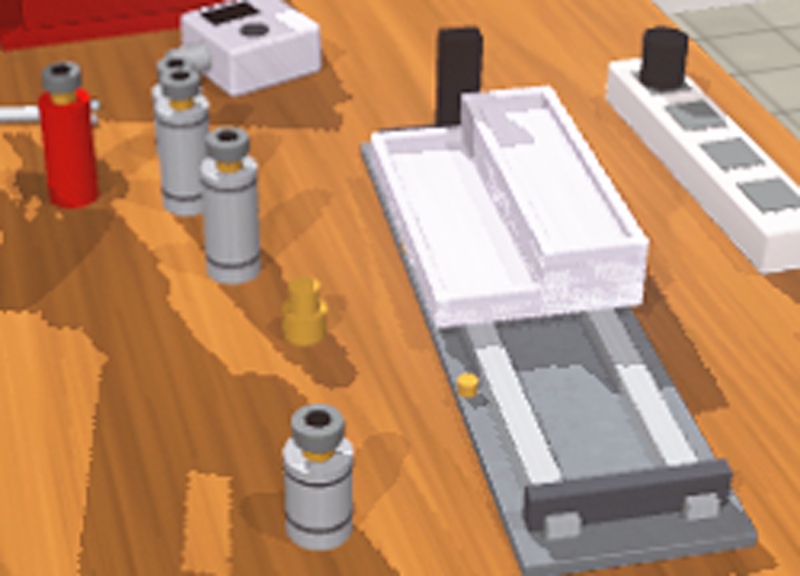

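```bash
cat >> h.py <<'E'
def tri(c1,p1,c2,p2):
    o1,d1=ray(c1,*p1);o2,d2=ray(c2,*p2);d1/=np.linalg.norm(d1);d2/=np.linalg.norm(d2)
    A=np.array([d1,-d2]).T; s=np.linalg.lstsq(A,o2-o1,rcond=None)[0]
    a=o1+s[0]*d1;b=o2+s[1]*d2; return (a+b)/2,np.linalg.norm(a-b)
E
python3 - <<'E'
from h import *
T=load('top0');S=load('side0')
tc=lambda u,v:(220+(u+.5)*230/766-.5,100+(v+.5)*180/600-.5); sc=lambda u,v:(230+(u+.5)/3.2-.5,140+(v+.5)/3.2-.5)
for n,a,b in [('hid',(49,402),(176,64)),('L2',(146,411),(181,75)),('L1',(284,391),(228,136)),('S',(666,411),(318,418)),('red',(94,529),(61,71))]:
    p,e=tri(T,tc(*a),S,sc(*b)); print(n,p.round(4),round(e,4), onz(T,*tc(*a),.118).round(4),onz(T,*tc(*a),.088).round(4))
for n,a,z in [('lowNL',(183,236),.048),('lowNR',(474,263),.048),('upFL',(200,47),.078),('upFR',(492,72),.078),('upNR',(490,163),.078),('upNL',(190,140),.078),('handle',(169,116),.13)]:
    print(n,onz(T,*tc(*a),z).round(4))
for n,a,z in [('lowNR',(440,312),.048),('upFR',(646,240),.078),('upFL',(552,88),.078),('lowNL',(374,134),.048),('upNR',(542,250),.078)]:
    print('side',n,onz(S,*sc(*a),z).round(4))
E
```

```text
hid [0.4184 0.2839 0.0861] 0.0036 [0.4129 0.2763 0.118 ] [0.4164 0.2836 0.088 ]
L2 [0.4081 0.2005 0.1185] 0.0038 [0.4062 0.2008 0.118 ] [0.4095 0.2061 0.088 ]
L1 [0.4233 0.095  0.118 ] 0.0029 [0.4218 0.0952 0.118 ] [0.4255 0.0977 0.088 ]
S [ 0.4113 -0.2002  0.0876] 0.003 [ 0.4065 -0.1948  0.118 ] [ 0.4098 -0.1999  0.088 ]
red [0.3179 0.2382 0.117 ] 0.0029 [0.3164 0.2381 0.118 ] [0.3174 0.2444 0.088 ]
lowNL [0.5591 0.1867 0.048 ]
lowNR [ 0.5358 -0.0533  0.048 ]
upFL [0.7126 0.1724 0.078 ]
upFR [ 0.6892 -0.0684  0.078 ]
upNR [ 0.612  -0.0658  0.078 ]
upNL [0.6326 0.1785 0.078 ]
handle [0.6369 0.1877 0.13  ]
side lowNR [ 0.5364 -0.0665  0.048 ]
side upFR [ 0.6906 -0.0643  0.078 ]
side upFL [0.7145 0.1686 0.078 ]
side lowNL [0.5656 0.1862 0.048 ]
side upNR [ 0.6148 -0.0555  0.078 ]
```

Candidates for the first grasp, as top pixels:
- Short cartridge at (235,221), standing at (.417,.284).
- Long cartridge at (264,223), at (.407,.201).
- Long cartridge at (305,217), at (.4225,.095).
- Short cartridge at (420,223), at (.4105,-.200).
- Red decoy at (248,259), and the brass gland at (343,210). Neither is to be touched.

So there are two long and two short, and the close crops confirm it. I'll take the long one at (264,223) first, with the fingers closing along the rail's y (angle 84.4°).

```bash
cat >> h.py <<'E'
def go(x,y,z):
    o=robot.get_obs(); R=Ro.from_quat(o['tool_rot']).as_matrix()
    print(((R.T@(np.array([x,y,z])-o['position']))*100).round(2), 'yaw',np.degrees(np.arctan2(R[1,1],R[0,1])).round(2),'tilt',R[:,2].round(3),'w',round(o['grip_width'],4),'F',o['ft_force'].round(1))
E
python3 -c "
from h import *
go(.407,.2006,.26)
T=load('top0'); print(onz(T,343,208,.042), onz(T,197,212,.03), onz(T,158,268,.1),onz(T,40,268,.1))"
```

```text
[-32.59 -30.87  -7.23] yaw 72.14 tilt [-0.001 -0.001 -1.   ] w 0.0868 F [0.3 0.5 1. ]
[ 0.45563448 -0.00151511  0.042     ] [0.44567614 0.40457545 0.03      ] [0.28910661 0.47855008 0.1       ] [0.28100887 0.81643693 0.1       ]
```

play_rows(gripper=[-1,-1,-1,-1,-1,-1,-1,-0.6,-0.6,-0.6,-0.6,-0.6], delta_pos=[[0,0,-7.2],[0,0,-7.2],[-32.6,-30.9,-7.2],[-32.6,-30.9,-7.2],[-32.6,-30.9,-7.2],[-32.6,-30.9,-7.2],[-32.6,-30.9,-7.2],[-32.6,-30.9,-7.2],[-32.6,-30.9,-7.2],[-32.6,-30.9,-7.2],[-32.6,-30.9,-7.2],[-32.6,-30.9,-7.2]], turn=[[0,0,0],[0,0,0],[0,0,-0.1],[0,0,-0.215],[0,0,-0.215],[0,0,-0.215],[0,0,-0.215],[0,0,-0.215],[0,0,-0.215],[0,0,-0.215],[0,0,-0.215],[0,0,-0.215]], squeeze=40)

```text
time: 1.65
position: [0.4061, 0.2019, 0.2598]
tool_rot: [0.048, 0.999, 0.0, -0.001]
ft_force: [0.2, -0.5, -0.6]
grip_width: 0.07
grip_force: 0.0
```

```bash
python3 -c "
from h import *
go(.407,.2006,.061)
W=save('wrist','w1')
for p in [(.407,.2006,.118),(.4172,.2837,.088),(.4225,.095,.118)]: print(proj(W,p).round(0))"
```

```text
[-0.13 -0.12 19.88] yaw 84.55 tilt [-0.001  0.    -1.   ] w 0.07 F [ 0.2 -0.5 -0.6]
[317. 178.]
[392. 174.]
[218. 202.]
```

View pics/w1.png

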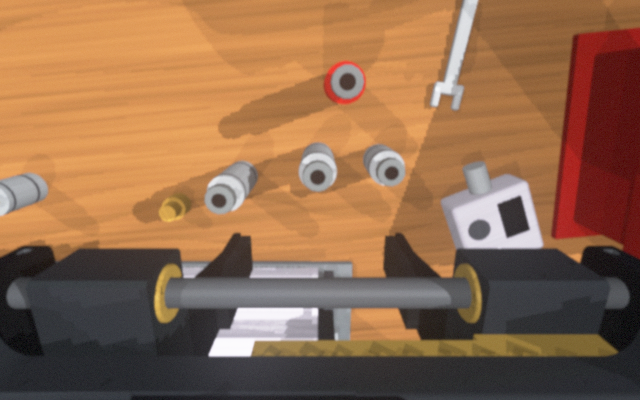

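The wrist view shows the caps at (317,177), (391,173) and (218,201), within about 1 px of the predictions, so the positions are confirmed. Descending on the long one.

play_rows(gripper=[-0.6,-0.6,-0.6,-0.6,-0.6,-0.6,1,1,1,1,1,1], delta_pos=[[-0.1,-0.1,5],[-0.1,-0.1,9],[-0.1,-0.1,13],[-0.1,-0.1,17],[-0.1,-0.1,19.9],[-0.1,-0.1,19.9],[-0.1,-0.1,19.9],[-0.1,-0.1,19.9],[-0.1,-0.1,19.9],[-0.1,-0.1,19.9],[-0.1,-0.1,19.9],[-0.1,-0.1,19.9]], turn=[[0,0,0],[0,0,0],[0,0,0],[0,0,0],[0,0,0],[0,0,0],[0,0,0],[0,0,0],[0,0,0],[0,0,0],[0,0,0],[0,0,0]])

```text
time: 3.2
position: [0.4084, 0.1998, 0.0612]
tool_rot: [0.049, 0.999, 0.0, 0.0]
ft_force: [0.1, 1.8, 1.3]
grip_width: 0.0308
grip_force: 40.2
```

```bash
python3 -c "
from h import *
go(.407,.2006,.18); go(.5964,.110,.18);go(.5964,.110,.100)"
```

```text
[  0.14   0.07 -11.88] yaw 84.43 tilt [ 0.001  0.    -1.   ] w 0.0308 F [0.1 1.8 1.3]
[-19.59  -7.11 -11.87] yaw 84.43 tilt [ 0.001  0.    -1.   ] w 0.0308 F [0.1 1.8 1.3]
[-19.58  -7.12  -3.87] yaw 84.43 tilt [ 0.001  0.    -1.   ] w 0.0308 F [0.1 1.8 1.3]
```

The grip width is 31 mm, but the barrel is 42 mm, so something is off. Looking.

```bash
python3 -c "
from h import *
W=save('wrist','w2');S=save('side','s2')
b=cv2.resize(S['color'][120:320,200:460,::-1],(780,600),interpolation=cv2.INTER_CUBIC)
a=cv2.resize(W['color'][:,:,::-1],(640,400))
cv2.imwrite('pics/m2.png',np.hstack([cv2.resize(a,(400,250)),cv2.resize(b,(400,250))]) if 0 else b)"
```

```text
(no output)
```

View pics/m2.png

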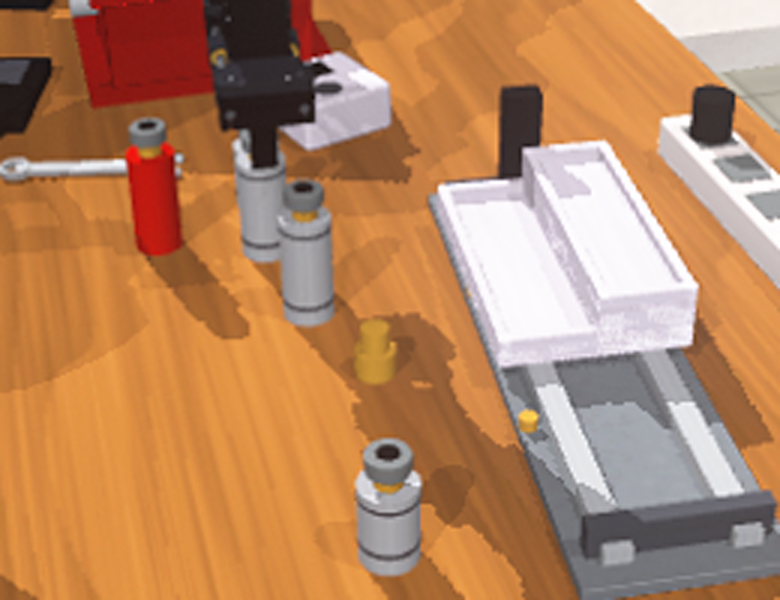

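View pics/w2.png

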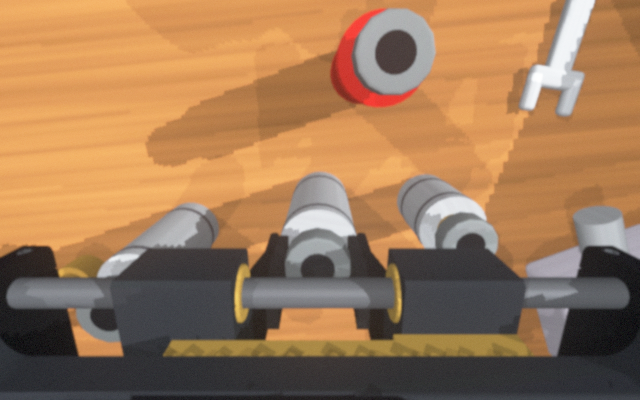

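```bash
python3 -c "
from h import *
W=load('w2');S=load('s2')
for p in [(.407,.2006,.118),(.4172,.2837,.088),(.4225,.095,.118)]: print(proj(W,p).round(0),proj(S,p).round(0))
print(onz(W,318,265,.118), tri(W,(318,265),S,(287,163)))
go(0,0,0)"
```

```text
[319. 272.] [285. 163.]
[471. 248.] [284. 159.]
[106. 320.] [300. 182.]
[0.40321024 0.20029655 0.118     ] (array([0.40856587, 0.20049681, 0.11642813]), np.float64(0.008007482792107522))
[ 38.72 -23.85   6.08] yaw 84.44 tilt [ 0.001  0.    -1.   ] w 0.0308 F [-0.   1.7  2.1]
```

The gripped barrel is centred between the fingers: after allowing for the common calibration shift, the cap pixel matches the prediction. So the low width reading is probably down to the pad shape or barrel neck. I'll try lifting gently.

play_rows(gripper=[1,1,1,1,1,1], delta_pos=[[0,0,-1],[0,0,-2],[0,0,-3],[0,0,-4],[0,0,-4],[0,0,-4]], turn=[[0,0,0],[0,0,0],[0,0,0],[0,0,0],[0,0,0],[0,0,0]])

```text
time: 4.05
position: [0.4079, 0.1996, 0.1011]
tool_rot: [0.048, 0.999, -0.0, -0.0]
ft_force: [-0.2, -0.1, -3.4]
grip_width: 0.031
grip_force: 40.1
```

```bash
python3 -c "
from h import *
W=save('wrist','w3');S=save('side','s3')
b=cv2.resize(S['color'][90:250,230:370,::-1],(490,560),interpolation=cv2.INTER_CUBIC)
cv2.imwrite('pics/m3.png',b)
go(.407,.2006,.18); go(.5964,.110,.18)"
```

```text
[ 0.09  0.09 -7.92] yaw 84.45 tilt [-0.001 -0.    -1.   ] w 0.0312 F [-0.2 -0.  -3.1]
[-19.64  -7.09  -7.94] yaw 84.45 tilt [-0.001 -0.    -1.   ] w 0.0312 F [-0.2 -0.  -3.1]
```

View pics/m3.png

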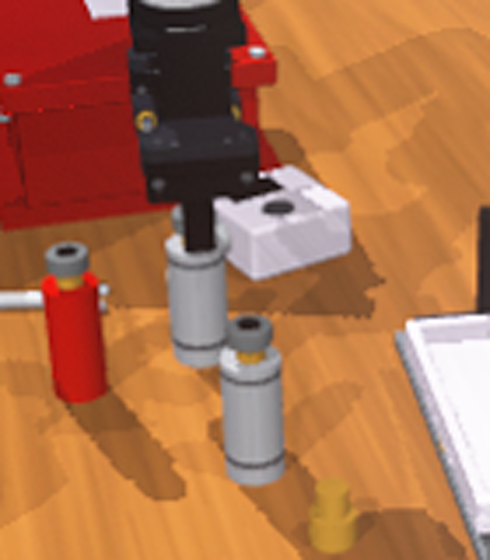

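It lifted upright and the wrist reads 3.3 N, which is the right weight. Carrying it to the lower step at the +y slot.

play_rows(gripper=[1,1,1,1,1,1,1,1,1,1,1,1], delta_pos=[[0,0,-3],[0,0,-6],[-2,-1,-8],[-5.5,-2,-8],[-9.5,-3.5,-8],[-13.5,-5,-8],[-17,-6.2,-8],[-19.6,-7.1,-8],[-19.6,-7.1,-8],[-19.6,-7.1,-8],[-19.6,-7.1,-8],[-19.6,-7.1,-8]], turn=[[0,0,0],[0,0,0],[0,0,0],[0,0,0],[0,0,0],[0,0,0],[0,0,0],[0,0,0],[0,0,0],[0,0,0],[0,0,0],[0,0,0]])

```text
time: 5.65
position: [0.5955, 0.1106, 0.1812]
tool_rot: [0.048, 0.999, 0.0, -0.0]
ft_force: [0.9, -0.3, -3.9]
grip_width: 0.0306
grip_force: 40.2
```

```bash
python3 -c "
from h import *
go(.5964,.110,.100)
W=save('wrist','w4');S=save('side','s4')
b=cv2.resize(S['color'][90:290,250:480,::-1],(690,600),interpolation=cv2.INTER_CUBIC)
cv2.imwrite('pics/m4.png',b)"
```

```text
[-0.1  -0.05  8.12] yaw 84.5 tilt [-0.  0. -1.] w 0.0306 F [ 0.9 -0.3 -3.9]
```

View pics/m4.png

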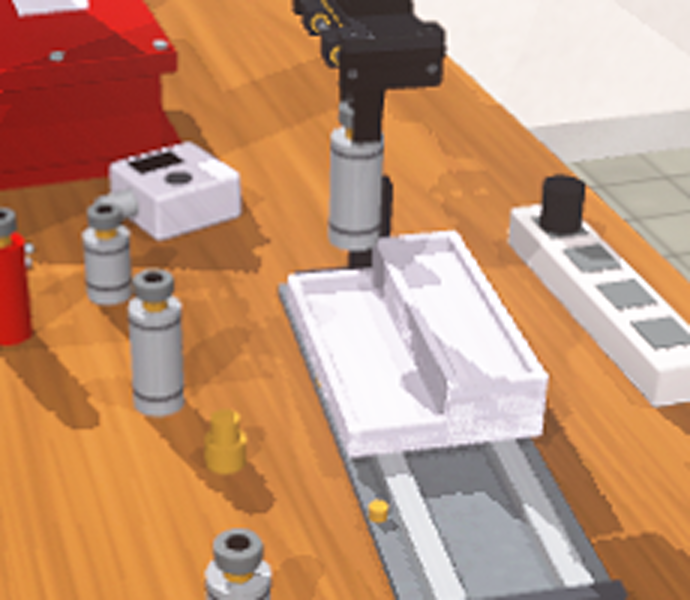

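The side view shows the long cartridge hanging upright over the +y end of the lower step, at about (355,190) in the crop. Lowering.

play_rows(gripper=[1,1,1,1,1,1,1,1,1,1], delta_pos=[[-0.1,0,2],[-0.1,0,4],[-0.1,0,6],[-0.1,0,7],[-0.1,0,7.5],[-0.1,0,7.8],[-0.1,0,8.0],[-0.1,0,8.2],[-0.1,0,8.2],[-0.1,0,8.2]], turn=[[0,0,0],[0,0,0],[0,0,0],[0,0,0],[0,0,0],[0,0,0],[0,0,0],[0,0,0],[0,0,0],[0,0,0]])

```text
time: 7.0
position: [0.5979, 0.11, 0.0997]
tool_rot: [0.048, 0.999, 0.0, 0.001]
ft_force: [-0.1, 0.9, 0.1]
grip_width: 0.0309
grip_force: 40.2
```

play_rows(gripper=[-0.3,-0.3,-0.3,-0.3,-0.3,-0.3,-0.3,1,1,1,1,1], delta_pos=[[0,0,0],[0,0,0],[0,0,0],[0,0,-2],[0,0,-5],[0,0,-9],[0,0,-9],[0,0,-9],[0,0,-9],[0,0,-9],[0,0,-9],[0,0,-9]], turn=[[0,0,0],[0,0,0],[0,0,0],[0,0,0],[0,0,0],[0,0,0],[0,0,0],[0,0,0],[0,0,0],[0,0,0],[0,0,0],[0,0,0]])

```text
time: 8.5
position: [0.5972, 0.1099, 0.1887]
tool_rot: [0.048, 0.999, -0.0, -0.0]
ft_force: [0.5, -0.1, -0.2]
grip_width: 0.0146
grip_force: 0.0
```

```bash
cat >> h.py <<'E'
def dark(c,p,r=9):
    # centroid of the dark dimple of a cap near the projected point p
    u,v=proj(c,p).round().astype(int); g=cv2.cvtColor(c['color'],cv2.COLOR_RGB2GRAY)[v-r:v+r+1,u-r:u+r+1].astype(float)
    g=cv2.resize(g,None,fx=4,fy=4,interpolation=cv2.INTER_CUBIC); m=(g<g.min()+18).astype(np.uint8)
    n,l,st,ce=cv2.connectedComponentsWithStats(m); k=1+np.argmax(st[1:,4]); x,y=ce[k]
    return (u-r+(x+.5)/4-.5, v-r+(y+.5)/4-.5)
def cap(T,S,p):
    a,b=dark(T,p),dark(S,p); q,e=tri(T,a,S,b); print('cap',np.round(a,1),np.round(b,1),q.round(4),round(e,4)); return q
E
python3 -c "
from h import *
T=save('top','t5');S=save('side','s5')
for p in [(.597,.110,.156),(.4172,.2837,.088),(.4225,.095,.118),(.4105,-.2,.088)]: cap(T,S,p)
go(.597,.110,.160)"
```

```text
cap [293.4 147.8] [373.8 153.7] [0.6046 0.1221 0.1521] 0.0207
cap [234.  224.8] [284.5 159.3] [0.412  0.2834 0.0874] 0.0151
cap [304.7 216.9] [300.5 182.5] [0.4229 0.0957 0.1169] 0.0019
cap [419.7 222.7] [329.  270.7] [ 0.4116 -0.2005  0.0869] 0.0021
[0.03 0.   2.89] yaw 84.46 tilt [-0. -0. -1.] w 0.0065 F [ 0.5  1.  -0.1]
```

The other caps are unmoved. Pressing this cap now: its top is at .156 and goes to .144.

play_rows(gripper=[1,1,1,1,1,1,1], delta_pos=[[0,0,1.5],[0,0,2.8],[0,0,3.3],[0,0,3.7],[0,0,4.1],[0,0,4.4],[0,0,4.4]], turn=[[0,0,0],[0,0,0],[0,0,0],[0,0,0],[0,0,0],[0,0,0],[0,0,0]])

```text
time: 9.48
position: [0.5972, 0.1099, 0.1449]
tool_rot: [0.048, 0.999, -0.0, -0.0]
ft_force: [0.3, 0.0, -0.0]
grip_width: -0.0002
grip_force: 0.0
```

play_rows(gripper=[1,1,1,1], delta_pos=[[0,0,0.1],[0,0,0.2],[0,0,0.3],[0,0,0.3]], turn=[[0,0,0],[0,0,0],[0,0,0],[0,0,0]])

```text
time: 9.98
position: [0.5972, 0.1099, 0.142]
tool_rot: [0.048, 0.999, -0.0, -0.0]
ft_force: [0.4, -0.2, -0.1]
grip_width: 0.0008
grip_force: 0.0
```

No contact down to .142, so I'll rise, move off towards the next cartridge and look.

play_rows(gripper=[-0.5,-0.5,-0.5,-0.5,-0.5,-0.5,-0.5,-0.5], delta_pos=[[0,0,-5],[0,0,-8],[5,5,-8],[11,10,-8],[16,16,-8],[16,16,-8],[16,16,-8],[16,16,-8]], turn=[[0,0,0],[0,0,0],[0,0,0],[0,0,0],[0,0,0],[0,0,0],[0,0,0],[0,0,0]])

```text
time: 10.98
position: [0.4541, 0.2844, 0.2222]
tool_rot: [0.048, 0.999, -0.0, 0.0]
ft_force: [0.3, -0.0, -0.4]
grip_width: 0.0638
grip_force: 0.0
```

```bash
python3 -c "
from h import *
T=save('top','t6');S=save('side','s6')
for p in [(.597,.110,.156),(.597,.11,.144)]: cap(T,S,p)
a=cv2.resize(T['color'][120:200,250:350,::-1],(500,400),interpolation=cv2.INTER_CUBIC)
b=cv2.resize(S['color'][110:230,330:405,::-1],(250,400),interpolation=cv2.INTER_CUBIC)
cv2.imwrite('pics/m6.png',np.hstack([a,b]))"
```

```text
cap [298.2 146.6] [374.2 155.1] [0.6041 0.1101 0.1547] 0.0151
cap [298.2 146.6] [374.6 155.4] [0.6047 0.1101 0.1537] 0.0158
```

View pics/m6.png

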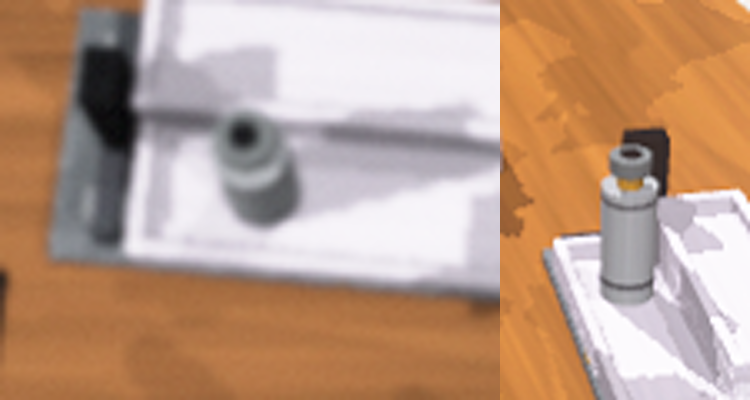

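```bash
python3 -c "
from h import *
T=load('t6');S=load('s6')
a=(250+(243.5)/5-.5,120+(134.5)/5-.5); b=(330+130.5/3.333-.5,110+152.5/3.333-.5)
print(tri(T,a,S,b)); print(proj(S,(.597,.11,.156)),proj(S,(.597,.11,.144)),onz(T,*a,.156),onz(T,*a,.144),onz(S,*b,.156))"
```

```text
(array([0.59719496, 0.11135654, 0.15650882]), np.float64(0.0015301824844464573))
[368.44889806 155.77164249] [368.30414228 160.19148234] [0.59656299 0.11155171 0.156     ] [0.59999124 0.1127752  0.144     ] [0.59839938 0.11251738 0.156     ]
```

```bash
python3 -c "
from h import *
S=load('s3');f=lambda p:((proj(S,p)-[230,90])*3.5).round(0)
for z in (.101,.11,.12,.13,.14): print(z,f((.408,.1996-.0155,z)),f((.408,.1996-.025,z)), f((.408,.1996-.021,z)),f((.408,.1996,z)))
print(f((.407,.2-.021,.04)),f((.407,.2-.021,.132)))"
```

```text
0.101 [200. 288.] [202. 294.] [201. 291.] [196. 278.]
0.11 [199. 277.] [202. 283.] [201. 280.] [195. 267.]
0.12 [198. 264.] [201. 270.] [200. 268.] [194. 255.]
0.13 [198. 252.] [200. 258.] [199. 255.] [193. 243.]
0.14 [197. 239.] [199. 245.] [198. 243.] [193. 230.]
[204. 364.] [197. 253.]
```

The side view shows the fingertips about 30 mm higher than the reported TCP. The first grasp therefore held the cap, which explains the 31 mm width, and the press stayed above the cap. The cartridge stands well at (.597,.111), cap up at .156. I'll press it again, stopping on force, to measure the tip offset.

```bash
python3 -c "
from h import *
go(.597,.111,.2222);go(.597,.111,.145)"
```

```text
[-15.87 -15.8   -0.  ] yaw 84.38 tilt [ 0.001 -0.    -1.   ] w 0.0648 F [ 0.  -0.6  0.5]
[-15.87 -15.8    7.72] yaw 84.38 tilt [ 0.001 -0.    -1.   ] w 0.0648 F [ 0.  -0.6  0.5]
```

play_rows(gripper=[1,1,1,1,1,1,1,1,1], delta_pos=[[-5,-5,0],[-10,-10,0],[-15.9,-15.8,0],[-15.9,-15.8,0],[-15.9,-15.8,2],[-15.9,-15.8,5],[-15.9,-15.8,7.5],[-15.9,-15.8,8],[-15.9,-15.8,8]], turn=[[0,0,0],[0,0,0],[0,0,0],[0,0,0],[0,0,0],[0,0,0],[0,0,0],[0,0,0],[0,0,0]])

```text
time: 12.2
position: [0.5971, 0.1112, 0.1422]
tool_rot: [0.049, 0.999, -0.0, 0.0]
ft_force: [-0.3, 0.3, 0.0]
grip_width: 0.0003
grip_force: 0.0
```

play_rows(gripper=[1,1,1,1], delta_pos=[[0,0,0.3],[0,0,0.6],[0,0,0.8],[0,0,0.8]], turn=[[0,0,0],[0,0,0],[0,0,0],[0,0,0]])

```text
time: 12.7
position: [0.5964, 0.1121, 0.1341]
tool_rot: [0.048, 0.999, -0.0, -0.0]
ft_force: [-0.5, -0.4, -0.6]
grip_width: 0.0005
grip_force: 0.0
```

play_rows(gripper=[1,1,1,1], delta_pos=[[0,0,0.3],[0,0,0.5],[0,0,0.7],[0,0,0.7]], turn=[[0,0,0],[0,0,0],[0,0,0],[0,0,0]])

```text
time: 13.2
position: [0.5963, 0.112, 0.1268]
tool_rot: [0.048, 0.999, -0.0, -0.0]
ft_force: [-0.3, 0.1, 0.0]
grip_width: 0.0004
grip_force: 0.0
```

```bash
python3 -c "
from h import *
S=save('side','s7')
b=cv2.resize(S['color'][90:230,320:420,::-1],(420,588),interpolation=cv2.INTER_CUBIC)
cv2.imwrite('pics/m7.png',b);go(0,0,0)
f=lambda p:((proj(S,p)-[320,90])*4.2).round(0)
for z in (.127,.14,.15,.156,.165,.17): print(z,f((.597,.112,z)))"
```

```text
[ 58.28 -16.92  12.71] yaw 84.45 tilt [-0. -0. -1.] w 0.0003 F [ 0.8  1.2 -0.4]
0.127 [201. 319.]
0.14 [202. 299.]
0.15 [202. 284.]
0.156 [202. 275.]
0.165 [203. 261.]
0.17 [203. 253.]
```

View pics/m7.png

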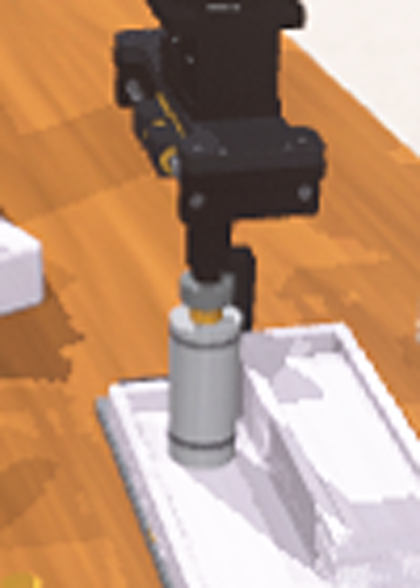

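The fingertips are now right at the cap top, at about (208,280) in the crop. Pressing on.

play_rows(gripper=[1,1,1,1], delta_pos=[[0,0,0.2],[0,0,0.4],[0,0,0.6],[0,0,0.6]], turn=[[0,0,0],[0,0,0],[0,0,0],[0,0,0]])

```text
time: 13.75
position: [0.5964, 0.112, 0.1209]
tool_rot: [0.048, 0.999, -0.0, -0.0]
ft_force: [-0.4, 0.2, -0.3]
grip_width: 0.0006
grip_force: 0.0
```

play_rows(gripper=[1,1,1,1], delta_pos=[[0,0,0.2],[0,0,0.4],[0,0,0.5],[0,0,0.5]], turn=[[0,0,0],[0,0,0],[0,0,0],[0,0,0]])

```text
time: 14.25
position: [0.597, 0.112, 0.1168]
tool_rot: [0.048, 0.999, 0.0, 0.001]
ft_force: [-0.5, 0.0, 4.3]
grip_width: 0.0005
grip_force: 2.4
```

play_rows(gripper=[1,1,1], delta_pos=[[0,0,0.2],[0,0,0.3],[0,0,0.3]], turn=[[0,0,0],[0,0,0],[0,0,0]])

```text
time: 14.62
position: [0.5961, 0.112, 0.1124]
tool_rot: [0.048, 0.999, -0.0, -0.001]
ft_force: [-0.0, -0.6, 1.1]
grip_width: 0.0004
grip_force: 0.0
```

play_rows(gripper=[1,1,1], delta_pos=[[0,0,0.2],[0,0,0.3],[0,0,0.3]], turn=[[0,0,0],[0,0,0],[0,0,0]])

```text
time: 15.0
position: [0.5965, 0.112, 0.11]
tool_rot: [0.048, 0.999, -0.0, -0.0]
ft_force: [0.9, 0.2, 0.6]
grip_width: 0.0003
grip_force: 0.1
```

play_rows(gripper=[1,1,1], delta_pos=[[0,0,0.2],[0,0,0.3],[0,0,0.3]], turn=[[0,0,0],[0,0,0],[0,0,0]])

```text
time: 15.38
position: [0.5975, 0.1121, 0.1099]
tool_rot: [0.048, 0.999, 0.0, 0.001]
ft_force: [-3.1, 0.3, 13.1]
grip_width: 0.0006
grip_force: 6.8
```

The force dropped at .1124, so the cap snapped. It now bottoms at .110 with 13 N, so the tip offset is about 34 mm. One firmer push to make sure, then on to the short one at (.417,.284).

play_rows(gripper=[1,1,1], delta_pos=[[0,0,0.1],[0,0,0.2],[0,0,0.2]], turn=[[0,0,0],[0,0,0],[0,0,0]])

```text
time: 15.75
position: [0.5983, 0.1122, 0.1098]
tool_rot: [0.048, 0.999, 0.0, 0.003]
ft_force: [-4.5, -0.0, 22.2]
grip_width: 0.0002
grip_force: 11.2
```

play_rows(gripper=[1,1,-0.5,-0.5,-0.5,-0.5,-0.5,-0.5,-0.5], delta_pos=[[0,0,-3],[0,0,-7],[4,4,-9],[9,8,-9],[14,13,-9],[16,16,-9],[16,16,-9],[16,16,-9],[16,16,-9]], turn=[[0,0,0],[0,0,0],[0,0,0],[0,0,0],[0,0,0],[0,0,0],[0,0,0],[0,0,0],[0,0,0]])

```text
time: 16.88
position: [0.4536, 0.2858, 0.195]
tool_rot: [0.049, 0.999, -0.0, 0.0]
ft_force: [0.7, -0.7, 1.0]
grip_width: 0.0611
grip_force: 0.0
```

```bash
cat >> h.py <<'E'
def dk(c,p,r=6):
    # dark dimple, tighter window
    return dark(c,p,r)
def cap2(T,S,p):
    a,b=dk(T,p),dk(S,p); q,e=tri(T,a,S,b); print('cap',np.round(a,1),np.round(b,1),q.round(4),round(e,4)); return q
E
python3 -c "
from h import *
T=save('top','t8');S=save('side','s8')
for p in [(.597,.111,.144),(.4172,.2837,.088),(.4225,.095,.118),(.4105,-.2,.088)]: cap2(T,S,p)
go(.4172,.2837,.0)"
```

```text
cap [302.8 150.7] [370.3 155.3] [0.5904 0.0979 0.1621] 0.0133
cap [234.5 220.2] [284.4 159.3] [0.418  0.2832 0.0875] 0.003
cap [304.8 216.9] [300.6 182.4] [0.423  0.0955 0.1171] 0.0019
cap [426.1 217.7] [334.2 276.2] [ 0.4209 -0.2172  0.0856] 0.0055
[ 3.6  -0.56 19.49] yaw 84.34 tilt [-0. -0. -1.] w 0.0637 F [-0.1  1.1  0.3]
```

```bash
python3 -c "
from h import *
S=load('s7')
f=lambda p:((proj(S,p)-[320,90])*4.2).round(0)
for dy in (.01,.03,.06,.095):
  for z in (.19,.2,.21,.226): print(dy,z,f((.597-.1*dy,.112-dy,z)))
print(f((.56,.112-.03,.2)),f((.634,.112-.03,.2)))"
```

```text
0.01 0.19 [208. 229.]
0.01 0.2 [209. 213.]
0.01 0.21 [209. 196.]
0.01 0.226 [210. 170.]
0.03 0.19 [217. 244.]
0.03 0.2 [217. 227.]
0.03 0.21 [218. 211.]
0.03 0.226 [219. 185.]
0.06 0.19 [230. 267.]
0.06 0.2 [230. 251.]
0.06 0.21 [231. 234.]
0.06 0.226 [232. 207.]
0.095 0.19 [246. 296.]
0.095 0.2 [247. 279.]
0.095 0.21 [247. 262.]
0.095 0.226 [249. 235.]
[159. 235.] [285. 219.]
```

The gripper body's position in the side picture also agrees: the whole tool sits about 33 mm higher than reported. For a short barrel I want the true tip near .030, which means a reported TCP near -.003.

play_rows(gripper=[-0.4,-0.4,-0.4,-0.4,-0.4,-0.4,-0.4,-0.4,-0.4], delta_pos=[[3.6,-0.6,0],[3.6,-0.6,0],[3.6,-0.6,4],[3.6,-0.6,8],[3.6,-0.6,12],[3.6,-0.6,15],[3.6,-0.6,17],[3.6,-0.6,18],[3.6,-0.6,18]], turn=[[0,0,0],[0,0,0],[0,0,0],[0,0,0],[0,0,0],[0,0,0],[0,0,0],[0,0,0],[0,0,0]])

```text
time: 18.1
position: [0.4169, 0.284, 0.0146]
tool_rot: [0.049, 0.999, -0.0, -0.0]
ft_force: [1.0, 0.2, 0.7]
grip_width: 0.0607
grip_force: 0.0
```

play_rows(gripper=[-0.4,-0.4,-0.4,1,1,1,1,1,1], delta_pos=[[0,0,0.7],[0,0,1.4],[0,0,1.8],[0,0,1.8],[0,0,1.8],[0,0,1.8],[0,0,1.8],[0,0,1.8],[0,0,1.8]], turn=[[0,0,0],[0,0,0],[0,0,0],[0,0,0],[0,0,0],[0,0,0],[0,0,0],[0,0,0],[0,0,0]])

```text
time: 19.23
position: [0.4163, 0.2842, -0.0028]
tool_rot: [0.048, 0.999, -0.0, 0.0]
ft_force: [0.2, -1.3, 2.3]
grip_width: 0.0414
grip_force: 40.0
```

Width 41.4 mm, so the barrel is held properly. Lifting and checking.

play_rows(gripper=[1,1,1,1,1,1,1], delta_pos=[[0,0,-2],[0,0,-6],[0,0,-10],[0,0,-14],[0,0,-18.5],[0,0,-18.5],[0,0,-18.5]], turn=[[0,0,0],[0,0,0],[0,0,0],[0,0,0],[0,0,0],[0,0,0],[0,0,0]])

```text
time: 20.1
position: [0.4149, 0.2838, 0.1809]
tool_rot: [0.048, 0.999, -0.001, -0.001]
ft_force: [-0.8, -0.5, -3.2]
grip_width: 0.0416
grip_force: 40.0
```

```bash
python3 -c "
from h import *
go(.668,.103,.18);go(.668,.103,.066)"
```

```text
[-26.94 -15.55   0.04] yaw 84.45 tilt [-0.003 -0.001 -1.   ] w 0.0416 F [-0.8 -0.5 -3.2]
[-26.97 -15.53  11.44] yaw 84.45 tilt [-0.003 -0.001 -1.   ] w 0.0416 F [-0.8 -0.5 -3.2]
```

play_rows(gripper=[1,1,1,1,1,1,1,1,1,1,1,1], delta_pos=[[-2,-1.2,0],[-6,-3.5,0],[-10,-5.8,0],[-14,-8,0],[-18,-10.4,0],[-22,-12.7,0],[-25,-14.5,0],[-26.9,-15.5,0],[-26.9,-15.5,0],[-26.9,-15.5,3],[-26.9,-15.5,6],[-26.9,-15.5,6]], turn=[[0,0,0],[0,0,0],[0,0,0],[0,0,0],[0,0,0],[0,0,0],[0,0,0],[0,0,0],[0,0,0],[0,0,0],[0,0,0],[0,0,0]])

```text
time: 21.6
position: [0.664, 0.105, 0.1176]
tool_rot: [0.048, 0.999, -0.0, -0.006]
ft_force: [0.3, -0.1, -3.7]
grip_width: 0.0412
grip_force: 40.0
```

```bash
python3 -c "
from h import *
go(.668,.103,.066)"
```

```text
[-0.47 -0.16  5.15] yaw 84.5 tilt [-0.011  0.    -1.   ] w 0.0412 F [ 0.3 -0.1 -3.7]
```

play_rows(gripper=[1,1,1], delta_pos=[[0,0,0],[0,0,0],[0,0,0]], turn=[[0,0,0],[0,0,0],[0,0,0]])

```text
time: 21.98
position: [0.6698, 0.1041, 0.1234]
tool_rot: [0.048, 0.999, 0.0, 0.001]
ft_force: [0.6, -0.2, -3.1]
grip_width: 0.0412
grip_force: 40.0
```

```bash
python3 -c "
from h import *
go(.668,.103,.066)
print(robot.get_obs()['joint_velocities'].round(3),robot.get_obs()['q'].round(2))"
```

```text
[ 0.18 -0.13  5.74] yaw 84.46 tilt [ 0.002  0.    -1.   ] w 0.0412 F [ 0.6 -0.2 -3.1]
[-0.003  0.004  0.004 -0.001 -0.001  0.001] [-0.01  0.67  1.35  0.    1.12 -1.48]
```

play_rows(gripper=[1,1,1,1,1,1,1], delta_pos=[[0.2,-0.1,2],[0.2,-0.1,4],[0.2,-0.1,5],[0.2,-0.1,5.4],[0.2,-0.1,5.7],[0.2,-0.1,5.8],[0.2,-0.1,5.8]], turn=[[0,0,0],[0,0,0],[0,0,0],[0,0,0],[0,0,0],[0,0,0],[0,0,0]])

```text
time: 22.85
position: [0.6677, 0.1032, 0.0653]
tool_rot: [0.048, 0.999, 0.0, 0.001]
ft_force: [-1.0, -0.1, 2.4]
grip_width: 0.0412
grip_force: 40.0
```

play_rows(gripper=[-0.3,-0.3,-0.3,-0.3,-0.3,-0.3,1,1,1,1,1,1], delta_pos=[[0,0,0],[0,0,0],[0,0,0],[0,0,-2],[0,0,-5],[0,0,-8],[0,0,-8],[0,0,-8],[0,0,-8],[0,0,-8],[0,0,-8],[0,0,-8]], turn=[[0,0,0],[0,0,0],[0,0,0],[0,0,0],[0,0,0],[0,0,0],[0,0,0],[0,0,0],[0,0,0],[0,0,0],[0,0,0],[0,0,0]])

```text
time: 24.35
position: [0.6669, 0.1032, 0.1437]
tool_rot: [0.048, 0.999, -0.0, -0.0]
ft_force: [0.5, 1.2, -0.6]
grip_width: 0.0054
grip_force: 0.0
```

play_rows(gripper=[1,1,1,1,1,1,1,1,1], delta_pos=[[0,0,1],[0,0,2],[0,0,2.4],[0,0,2.7],[0,0,3.0],[0,0,3.3],[0,0,3.6],[0,0,3.6],[0,0,3.6]], turn=[[0,0,0],[0,0,0],[0,0,0],[0,0,0],[0,0,0],[0,0,0],[0,0,0],[0,0,0],[0,0,0]])

```text
time: 25.48
position: [0.6673, 0.1032, 0.1099]
tool_rot: [0.048, 0.999, -0.0, 0.001]
ft_force: [-2.6, 0.5, 9.7]
grip_width: 0.0005
grip_force: 4.8
```

play_rows(gripper=[1,1,1], delta_pos=[[0,0,0.1],[0,0,0.2],[0,0,0.2]], turn=[[0,0,0],[0,0,0],[0,0,0]])

```text
time: 25.85
position: [0.6677, 0.1032, 0.1098]
tool_rot: [0.048, 0.999, -0.0, 0.001]
ft_force: [-4.5, -0.1, 17.6]
grip_width: 0.0004
grip_force: 8.5
```

Bottomed at the same .110, so that cap is home. Next, the long one near (.423,.095): I'll measure all the remaining ones first.

```bash
python3 -c "
from h import *
go(.52,0,.18)"
```

```text
[ 13.68 -11.7   -7.05] yaw 84.47 tilt [ 0.002 -0.    -1.   ] w 0.0004 F [-4.5 -0.1 17.6]
```

play_rows(gripper=[1,1,1,-0.4,-0.4,-0.4,-0.4,-0.4,-0.4], delta_pos=[[0,0,-3],[0,0,-7],[4,-4,-7],[9,-8,-7],[13.7,-11.7,-7],[13.7,-11.7,-7],[13.7,-11.7,-7],[13.7,-11.7,-7],[13.7,-11.7,-7]], turn=[[0,0,0],[0,0,0],[0,0,0],[0,0,0],[0,0,0],[0,0,0],[0,0,0],[0,0,0],[0,0,0]])

```text
time: 26.98
position: [0.5205, 0.0004, 0.1759]
tool_rot: [0.048, 0.999, -0.0, 0.0]
ft_force: [0.1, -0.1, 0.2]
grip_width: 0.0527
grip_force: 0.0
```

```bash
python3 -c "
from h import *
T=save('top','t9');S=save('side','s9')
for r in (6,9):
  for p in [(.597,.111,.144),(.667,.103,.144),(.4225,.095,.118),(.4105,-.2,.088)]:
    a,b=dark(T,p,r),dark(S,p,r);print(r,p,np.round(a,1),np.round(b,1),tri(T,a,S,b)[0].round(4),tri(T,a,S,b)[1].round(4))
a=cv2.resize(T['color'][105:245,230:440,::-1],(780,520),interpolation=cv2.INTER_CUBIC)
cv2.imwrite('pics/m9.png',a)
go(.423,.0953,.18)"
```

```text
6 (0.597, 0.111, 0.144) [304.5 152.6] [371.2 155. ] [0.5876 0.0925 0.1653] 0.0194
6 (0.667, 0.103, 0.144) [307.2 123.2] [393.3 162.3] [0.6595 0.0917 0.1396] 0.0082
6 (0.4225, 0.095, 0.118) [305. 217.] [300.6 182.4] [0.4229 0.0949 0.1176] 0.0023
6 (0.4105, -0.2, 0.088) [426.1 217.7] [334.2 276.2] [ 0.4209 -0.2172  0.0857] 0.0055
9 (0.597, 0.111, 0.144) [307.2 153.7] [360.7 158.1] [0.5725 0.0883 0.1645] 0.0051
9 (0.667, 0.103, 0.144) [308.9 122.7] [393.3 162.2] [0.6586 0.0874 0.1424] 0.0101
9 (0.4225, 0.095, 0.118) [305. 217.] [300.6 182.4] [0.4229 0.0949 0.1176] 0.0023
9 (0.4105, -0.2, 0.088) [428.2 217.8] [336.4 277. ] [ 0.4221 -0.2226  0.0872] 0.0021
[10.56  8.52 -0.42] yaw 84.51 tilt [ 0.  0. -1.] w 0.0579 F [ 0.5  0.5 -0. ]
```

View pics/m9.png

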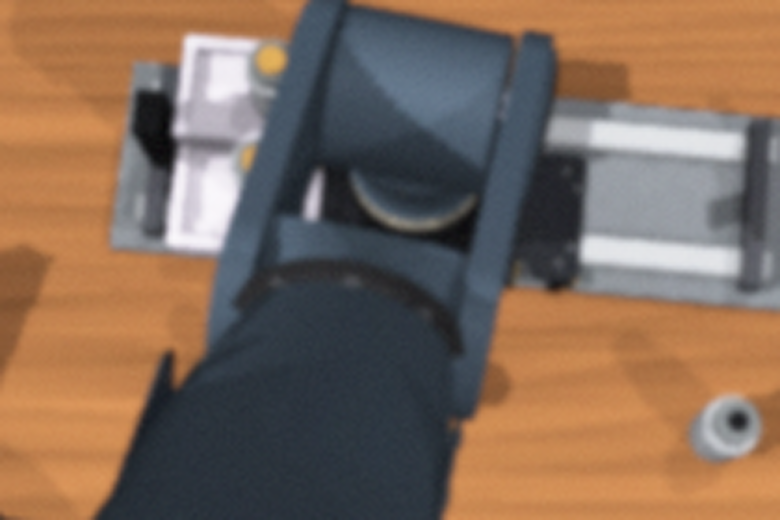

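Crop m9: both placed caps now show an orange pin at (270,60) and (248,157), so both are pressed. The short one at (737,421) has been knocked to (.422,-.2226). The side pixel of the long one, (300.6,182.4), is unchanged, so I'm grasping it with the true tip at about .060 (reported .027).

play_rows(gripper=[-0.4,-0.4,-0.4,-0.4,-0.4,-0.4,-0.4,-0.4,-0.4,-0.4,-0.4], delta_pos=[[5,4,-0.4],[10.6,8.5,-0.4],[10.6,8.5,-0.4],[10.6,8.5,-0.4],[10.6,8.5,-0.4],[10.6,8.5,3],[10.6,8.5,6],[10.6,8.5,9],[10.6,8.5,11],[10.6,8.5,12],[10.6,8.5,12]], turn=[[0,0,0],[0,0,0],[0,0,0],[0,0,0],[0,0,0],[0,0,0],[0,0,0],[0,0,0],[0,0,0],[0,0,0],[0,0,0]])

```text
time: 28.45
position: [0.4227, 0.0942, 0.0555]
tool_rot: [0.049, 0.999, -0.0, -0.0]
ft_force: [-0.8, 0.7, -1.1]
grip_width: 0.061
grip_force: 0.0
```

```bash
python3 -c "
from h import *
go(.423,.0953,.027)
S=save('side','s10');print(np.round(dark(S,(.4225,.095,.118),6),1))"
```

```text
[-0.03  0.11  2.85] yaw 84.39 tilt [-0.001 -0.    -1.   ] w 0.061 F [-0.8  0.7 -1.1]
[300.5 181.4]
```

play_rows(gripper=[-0.4,-0.4,-0.4,-0.4,1,1,1,1,1,1], delta_pos=[[0,0.1,1],[0,0.1,2],[0,0.1,2.8],[0,0.1,2.8],[0,0.1,2.8],[0,0.1,2.8],[0,0.1,2.8],[0,0.1,2.8],[0,0.1,2.8],[0,0.1,2.8]], turn=[[0,0,0],[0,0,0],[0,0,0],[0,0,0],[0,0,0],[0,0,0],[0,0,0],[0,0,0],[0,0,0],[0,0,0]])

```text
time: 29.75
position: [0.4223, 0.0958, 0.0283]
tool_rot: [0.048, 0.999, -0.0, 0.0]
ft_force: [-0.7, -1.0, 3.5]
grip_width: 0.0413
grip_force: 40.0
```

play_rows(gripper=[1,1,1,1,1,1], delta_pos=[[0,0,-2],[0,0,-5],[0,0,-8.5],[0,0,-12],[0,0,-12],[0,0,-12]], turn=[[0,0,0],[0,0,0],[0,0,0],[0,0,0],[0,0,0],[0,0,0]])

```text
time: 30.5
position: [0.4207, 0.0959, 0.147]
tool_rot: [0.048, 0.999, 0.0, -0.001]
ft_force: [-0.1, 0.1, -3.6]
grip_width: 0.041
grip_force: 40.0
```

```bash
python3 -c "
from h import *
go(.5867,.010,.147);go(.5867,.010,.066)"
```

```text
[-17.35  -6.94  -0.05] yaw 84.45 tilt [-0.003  0.    -1.   ] w 0.041 F [-0.1  0.1 -3.6]
[-17.37  -6.94   8.05] yaw 84.45 tilt [-0.003  0.    -1.   ] w 0.041 F [-0.1  0.1 -3.6]
```

play_rows(gripper=[1,1,1,1,1,1,1,1,1,1], delta_pos=[[-1,-2,0],[-3,-5,0],[-6,-7,0],[-10,-7,0],[-14,-7,0],[-17.2,-7,0],[-17.2,-7,0],[-17.2,-7,0],[-17.2,-7,0],[-17.2,-7,0]], turn=[[0,0,0],[0,0,0],[0,0,0],[0,0,0],[0,0,0],[0,0,0],[0,0,0],[0,0,0],[0,0,0],[0,0,0]])

```text
time: 31.75
position: [0.5856, 0.0097, 0.1479]
tool_rot: [0.048, 0.999, 0.0, -0.001]
ft_force: [0.3, 0.2, -3.3]
grip_width: 0.0412
grip_force: 40.0
```

```bash
python3 -c "
from h import *
go(.5867,.010,.066)"
```

```text
[-0.12  0.04  8.19] yaw 84.46 tilt [-0.001  0.    -1.   ] w 0.0412 F [ 0.3  0.2 -3.3]
```

play_rows(gripper=[1,1,1,1,1,1,1,1,1], delta_pos=[[-0.1,0,2],[-0.1,0,4.5],[-0.1,0,6.5],[-0.1,0,7.4],[-0.1,0,7.8],[-0.1,0,8.1],[-0.1,0,8.3],[-0.1,0,8.3],[-0.1,0,8.3]], turn=[[0,0,0],[0,0,0],[0,0,0],[0,0,0],[0,0,0],[0,0,0],[0,0,0],[0,0,0],[0,0,0]])

```text
time: 32.88
position: [0.5882, 0.0093, 0.0663]
tool_rot: [0.048, 0.999, -0.0, 0.001]
ft_force: [-1.4, 1.3, 5.2]
grip_width: 0.0412
grip_force: 40.0
```

It has landed (+5 N). Releasing, rising and pressing the cap.

play_rows(gripper=[-0.3,-0.3,-0.3,-0.3,-0.3,-0.3,1,1,1,1,1,1], delta_pos=[[0,0,0],[0,0,0],[0,0,0],[0,0,-2],[0,0,-5],[0,0,-8],[0,0,-8],[0,0,-8],[0,0,-8],[0,0,-8],[0,0,-8],[0,0,-8]], turn=[[0,0,0],[0,0,0],[0,0,0],[0,0,0],[0,0,0],[0,0,0],[0,0,0],[0,0,0],[0,0,0],[0,0,0],[0,0,0],[0,0,0]])

```text
time: 34.38
position: [0.5874, 0.0094, 0.1448]
tool_rot: [0.048, 0.999, 0.0, -0.0]
ft_force: [-0.4, 0.7, 0.3]
grip_width: 0.0049
grip_force: 0.0
```

play_rows(gripper=[1,1,1,1,1,1,1,1,1], delta_pos=[[0,0,1],[0,0,2],[0,0,2.4],[0,0,2.7],[0,0,3.0],[0,0,3.3],[0,0,3.6],[0,0,3.6],[0,0,3.6]], turn=[[0,0,0],[0,0,0],[0,0,0],[0,0,0],[0,0,0],[0,0,0],[0,0,0],[0,0,0],[0,0,0]])

```text
time: 35.5
position: [0.5879, 0.0094, 0.1099]
tool_rot: [0.048, 0.999, -0.0, 0.001]
ft_force: [-1.8, -0.8, 5.3]
grip_width: 0.0001
grip_force: 3.2
```

play_rows(gripper=[1,1,1], delta_pos=[[0,0,0.1],[0,0,0.3],[0,0,0.3]], turn=[[0,0,0],[0,0,0],[0,0,0]])

```text
time: 35.88
position: [0.5891, 0.0092, 0.1098]
tool_rot: [0.048, 0.999, -0.0, 0.002]
ft_force: [-3.6, 1.0, 21.3]
grip_width: 0.0005
grip_force: 10.3
```

```bash
python3 -c "
from h import *
go(.422,-.2226,.145)"
```

```text
[ 14.38 -24.69  -3.57] yaw 84.47 tilt [ 0.004 -0.001 -1.   ] w 0.0005 F [-3.6  1.  21.3]
```

It bottomed at .110 with 21 N, so this cap is home too. Going to the last short one.

play_rows(gripper=[1,1,-0.4,-0.4,-0.4,-0.4,-0.4,-0.4,-0.4,-0.4,-0.4], delta_pos=[[0,0,-3],[0,0,-6],[4,-5,-6],[8,-10,-6],[12,-16,-6],[14.5,-21,-6],[14.5,-24.7,-6],[14.5,-24.7,-6],[14.5,-24.7,-6],[14.5,-24.7,-6],[14.5,-24.7,-6]], turn=[[0,0,0],[0,0,0],[0,0,0],[0,0,0],[0,0,0],[0,0,0],[0,0,0],[0,0,0],[0,0,0],[0,0,0],[0,0,0]])

```text
time: 37.25
position: [0.4196, -0.2213, 0.166]
tool_rot: [0.047, 0.999, 0.0, -0.0]
ft_force: [-0.5, -0.2, 0.3]
grip_width: 0.0605
grip_force: 0.0
```

```bash
python3 -c "
from h import *
S=save('side','s11');T=save('top','t11');W=save('wrist','w11')
p=(.422,-.2226,.088);print(dark(S,p,7),proj(S,p),dark(W,p,15),proj(W,p))
print(onz(S,*dark(S,p,7),.088))
go(.422,-.2226,-.003)"
```

```text
(np.float64(338.4944029850746), np.float64(278.29664179104475)) [336.91777556 276.60628559] (np.float64(316.88282268578877), np.float64(196.85324315514993)) [317.02815171 196.89254751]
[ 0.42349086 -0.22807511  0.088     ]
[-0.25 -0.06 16.91] yaw 84.52 tilt [-0.  0. -1.] w 0.0606 F [ 0.6 -0.5 -0.6]
```

The wrist picture puts the cap at (317,197), exactly as predicted. Descending.

play_rows(gripper=[-0.4,-0.4,-0.4,-0.4,-0.4,-0.4,-0.4], delta_pos=[[-0.2,-0.1,4],[-0.2,-0.1,8],[-0.2,-0.1,11],[-0.2,-0.1,13],[-0.2,-0.1,14.5],[-0.2,-0.1,14.5],[-0.2,-0.1,14.5]], turn=[[0,0,0],[0,0,0],[0,0,0],[0,0,0],[0,0,0],[0,0,0],[0,0,0]])

```text
time: 38.28
position: [0.4217, -0.2238, 0.0215]
tool_rot: [0.048, 0.999, -0.0, 0.0]
ft_force: [-0.8, -1.1, -0.1]
grip_width: 0.0608
grip_force: 0.0
```

play_rows(gripper=[-0.4,-0.4,-0.4,1,1,1,1,1,1], delta_pos=[[0,0,0.8],[0,0,1.6],[0,0,2.3],[0,0,2.3],[0,0,2.3],[0,0,2.3],[0,0,2.3],[0,0,2.3],[0,0,2.3]], turn=[[0,0,0],[0,0,0],[0,0,0],[0,0,0],[0,0,0],[0,0,0],[0,0,0],[0,0,0],[0,0,0]])

```text
time: 39.4
position: [0.421, -0.2231, -0.0019]
tool_rot: [0.048, 0.999, 0.0, -0.0]
ft_force: [2.0, 3.2, 2.6]
grip_width: 0.0411
grip_force: 40.0
```

play_rows(gripper=[1,1,1,1,1,1,1], delta_pos=[[0,0,-2],[0,0,-6],[0,0,-10],[0,0,-14],[0,0,-18],[0,0,-18],[0,0,-18]], turn=[[0,0,0],[0,0,0],[0,0,0],[0,0,0],[0,0,0],[0,0,0],[0,0,0]])

```text
time: 40.28
position: [0.4202, -0.223, 0.1769]
tool_rot: [0.048, 0.999, 0.001, -0.001]
ft_force: [0.1, 0.1, -3.4]
grip_width: 0.0414
grip_force: 40.0
```

```bash
python3 -c "
from h import *
go(.658,.003,.18)"
```

```text
[-21.48  24.8   -0.33] yaw 84.45 tilt [-0.002  0.001 -1.   ] w 0.0414 F [ 0.1  0.1 -3.4]
```

play_rows(gripper=[1,1,1,1,1,1,1,1,1,1,1,1], delta_pos=[[-2,2,0],[-5,5,0],[-9,8,0],[-13,11.5,0],[-17,15,0],[-20.5,18.5,0],[-21.5,22,0],[-21.5,24.8,0],[-21.5,24.8,0],[-21.5,24.8,0],[-21.5,24.8,0],[-21.5,24.8,0]], turn=[[0,0,0],[0,0,0],[0,0,0],[0,0,0],[0,0,0],[0,0,0],[0,0,0],[0,0,0],[0,0,0],[0,0,0],[0,0,0],[0,0,0]])

```text
time: 41.78
position: [0.659, 0.0014, 0.1778]
tool_rot: [0.049, 0.999, -0.0, -0.0]
ft_force: [-0.4, 0.9, -3.3]
grip_width: 0.041
grip_force: 40.0
```

```bash
python3 -c "
from h import *
go(.658,.003,.067)"
```

```text
[ 0.11  0.15 11.08] yaw 84.37 tilt [-0. -0. -1.] w 0.041 F [-0.4  0.9 -3.3]
```

play_rows(gripper=[1,1,1,1,1,1,1,1,1,1], delta_pos=[[0.1,0.1,2],[0.1,0.1,5],[0.1,0.1,8],[0.1,0.1,9.5],[0.1,0.1,10.3],[0.1,0.1,10.7],[0.1,0.1,11],[0.1,0.1,11.2],[0.1,0.1,11.2],[0.1,0.1,11.2]], turn=[[0,0,0],[0,0,0],[0,0,0],[0,0,0],[0,0,0],[0,0,0],[0,0,0],[0,0,0],[0,0,0],[0,0,0]])

```text
time: 43.02
position: [0.6585, 0.0035, 0.0663]
tool_rot: [0.048, 0.999, -0.0, 0.0]
ft_force: [-0.6, 0.1, -3.5]
grip_width: 0.0409
grip_force: 40.0
```

Still hanging at full weight, so I'll lower a little more until it lands.

play_rows(gripper=[1,1,1], delta_pos=[[0,0,0.1],[0,0,0.2],[0,0,0.2]], turn=[[0,0,0],[0,0,0],[0,0,0]])

```text
time: 43.4
position: [0.6588, 0.0036, 0.0661]
tool_rot: [0.048, 0.999, -0.0, 0.001]
ft_force: [-3.2, 0.2, 6.8]
grip_width: 0.0409
grip_force: 40.0
```

play_rows(gripper=[-0.3,-0.3,-0.3,-0.3,-0.3,-0.3,1,1,1,1,1,1], delta_pos=[[0,0,0],[0,0,0],[0,0,0],[0,0,-2],[0,0,-5],[0,0,-8],[0,0,-8],[0,0,-8],[0,0,-8],[0,0,-8],[0,0,-8],[0,0,-8]], turn=[[0,0,0],[0,0,0],[0,0,0],[0,0,0],[0,0,0],[0,0,0],[0,0,0],[0,0,0],[0,0,0],[0,0,0],[0,0,0],[0,0,0]])

```text
time: 44.9
position: [0.6582, 0.0036, 0.1438]
tool_rot: [0.048, 0.999, 0.0, -0.0]
ft_force: [-0.1, 0.3, -0.8]
grip_width: 0.005
grip_force: 0.0
```

play_rows(gripper=[1,1,1,1,1,1,1,1,1], delta_pos=[[0,0,1],[0,0,2],[0,0,2.4],[0,0,2.7],[0,0,3.0],[0,0,3.3],[0,0,3.6],[0,0,3.6],[0,0,3.6]], turn=[[0,0,0],[0,0,0],[0,0,0],[0,0,0],[0,0,0],[0,0,0],[0,0,0],[0,0,0],[0,0,0]])

```text
time: 46.02
position: [0.6586, 0.0035, 0.1099]
tool_rot: [0.048, 0.999, -0.0, 0.001]
ft_force: [-2.9, 0.0, 9.9]
grip_width: 0.0003
grip_force: 5.0
```

play_rows(gripper=[1,1,1], delta_pos=[[0,0,0.1],[0,0,0.3],[0,0,0.3]], turn=[[0,0,0],[0,0,0],[0,0,0]])

```text
time: 46.4
position: [0.6591, 0.0035, 0.1098]
tool_rot: [0.048, 0.999, -0.0, 0.001]
ft_force: [-7.4, 0.1, 21.6]
grip_width: 0.0007
grip_force: 10.8
```

```bash
python3 -c "
from h import *
go(.55,.3,.2)"
```

```text
[13.69 28.46 -9.08] yaw 84.47 tilt [ 0.003 -0.001 -1.   ] w 0.0007 F [-7.4  0.1 21.6]
```

All four are loaded and pressed. Moving out beyond the handle side and taking a check picture.

play_rows(gripper=[1,1,1,1,1,1,1,1,1,1,1,1], delta_pos=[[0,0,-4],[0,0,-9],[2,5,-9],[5,11,-9],[8,17,-9],[11,23,-9],[13.7,28.5,-9],[13.7,28.5,-9],[13.7,28.5,-9],[13.7,28.5,-9],[13.7,28.5,-9],[13.7,28.5,-9]], turn=[[0,0,0],[0,0,0],[0,0,0],[0,0,0],[0,0,0],[0,0,0],[0,0,0],[0,0,0],[0,0,0],[0,0,0],[0,0,0],[0,0,0]])

```text
time: 47.9
position: [0.5502, 0.2993, 0.195]
tool_rot: [0.049, 0.999, -0.0, 0.0]
ft_force: [0.1, -0.1, -0.9]
grip_width: 0.0006
grip_force: 0.0
```

```bash
python3 -c "
from h import *
S=save('side','s12');T=save('top','t12')
a=cv2.resize(T['color'][105:195,245:455,::-1],(780,334),interpolation=cv2.INTER_CUBIC)
b=cv2.resize(S['color'][110:260,320:480,::-1],(277,260),interpolation=cv2.INTER_CUBIC)
b=cv2.resize(S['color'][120:250,330:470,::-1],(286,266),interpolation=cv2.INTER_CUBIC)
c=np.zeros((600,780,3),np.uint8);c[:334]=a;c[334:,:286]=b
cv2.imwrite('pics/m12.png',c);go(0,0,0)
# handle top: dark blob
for p in [(.597,.111,.144),(.6675,.1032,.144),(.588,.0093,.144),(.6586,.0035,.144)]: print(proj(T,p).round(1),proj(S,p).round(1))
m=(T['color'].max(2)<45).astype(np.uint8);m[:,:250]=0;m[:,290:]=0;m[:110]=0;m[165:]=0
n,l,st,ce=cv2.connectedComponentsWithStats(m)
for k in range(1,n):
  if st[k,4]>15: print(st[k],ce[k])"
```

```text
[ 51.79 -35.21  19.51] yaw 84.38 tilt [-0. -0. -1.] w 0.0003 F [ 0.5  0.6 -0.4]
[298.9 147.5] [368.2 160. ]
[302.4 121.2] [396.3 157.8]
[338.7 150.7] [379.1 180.1]
[340.9 124.3] [408.9 177.1]
[266 130  11  21 159] [271.40251572 138.98113208]
```

View pics/m12.png

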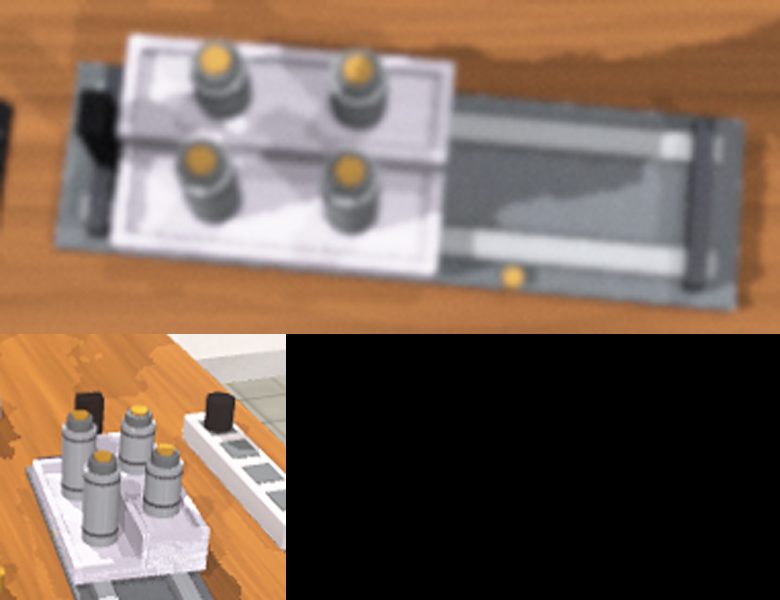

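The picture shows all four upright in two rows with orange-marked caps, all home. The handle is at (97,113) in the crop, which gives (.637,.188). Now I'll place the shut fingers behind the handle (+y side), true tip at about .09, so the body passes above the caps.

```bash
python3 -c "
from h import *
T=load('t12');print(onz(T,270.8,135.4,.13))
go(.6435,.2433,.195);go(.6435,.2433,.057)"
```

```text
[0.63426044 0.18657851 0.13      ]
[-9.87 -4.7   0.  ] yaw 84.38 tilt [-0. -0. -1.] w 0.0003 F [ 0.5  0.6 -0.4]
[-9.87 -4.7  13.8 ] yaw 84.38 tilt [-0. -0. -1.] w 0.0003 F [ 0.5  0.6 -0.4]
```

play_rows(gripper=[1,1,1,1,1,1,1,1,1,1,1,1], delta_pos=[[-5,-2.5,0],[-9.7,-4.7,0],[-9.7,-4.7,0],[-9.7,-4.7,3],[-9.7,-4.7,6],[-9.7,-4.7,9],[-9.7,-4.7,12],[-9.7,-4.7,13.8],[-9.7,-4.7,13.8],[-9.7,-4.7,13.8],[-9.7,-5.7,13.8],[-9.7,-6.2,13.8]], turn=[[0,0,0],[0,0,0],[0,0,0],[0,0,0],[0,0,0],[0,0,0],[0,0,0],[0,0,0],[0,0,0],[0,0,0],[0,0,0],[0,0,0]])

```text
time: 49.5
position: [0.6406, 0.2286, 0.0581]
tool_rot: [0.049, 0.999, 0.0, 0.001]
ft_force: [0.1, -0.2, 0.7]
grip_width: 0.0004
grip_force: 0.0
```

play_rows(gripper=[1,1,1,1,1,1,1], delta_pos=[[0,-0.4,0],[0,-0.8,0],[0,-1.2,0],[0,-1.6,0],[0,-2,0],[0,-2,0],[0,-2,0]], turn=[[0,0,0],[0,0,0],[0,0,0],[0,0,0],[0,0,0],[0,0,0],[0,0,0]])

```text
time: 50.38
position: [0.6387, 0.2139, 0.0571]
tool_rot: [0.049, 0.999, 0.003, 0.001]
ft_force: [0.9, 10.9, -1.2]
grip_width: 0.0006
grip_force: 5.1
```

Contact at y of about .214 with 11 N. Pushing slowly out of the detent.

play_rows(gripper=[1,1,1,1,1,1,1,1], delta_pos=[[0,-0.2,0],[0,-0.4,0],[0,-0.6,0],[0,-0.8,0],[0,-1,0],[0,-1.2,0],[0,-1.4,0],[0,-1.6,0]], turn=[[0,0,0],[0,0,0],[0,0,0],[0,0,0],[0,0,0],[0,0,0],[0,0,0],[0,0,0]])

```text
time: 51.38
position: [0.6368, 0.1958, 0.0571]
tool_rot: [0.048, 0.999, 0.001, 0.001]
ft_force: [-0.3, 3.4, -0.7]
grip_width: 0.0002
grip_force: 1.7
```

```bash
cat >> h.py <<'E'
def handle(T):
    m=(T['color'].max(2)<45).astype(np.uint8);m[:,:255]=0;m[:,360:]=0;m[:110]=0;m[165:]=0
    n,l,st,ce=cv2.connectedComponentsWithStats(m)
    return [(st[k].tolist(),ce[k].round(1).tolist()) for k in range(1,n) if st[k,4]>15]
E
python3 -c "
from h import *
o=robot.get_obs();print(o['position'],o['ft_force'])
print(handle(save('top','t13')))"
```

```text
[0.63683512 0.19580865 0.0570522 ] [-0.29091818  3.41697787 -0.74919001]
[([276, 110, 25, 31, 484], [286.1, 125.8]), ([255, 124, 10, 11, 45], [259.6, 129.1]), ([255, 143, 15, 22, 132], [261.1, 156.9]), ([276, 144, 8, 8, 48], [279.4, 147.1])]
```

It has left the detent and the carrier is moving along with the fingers. Continuing.

play_rows(gripper=[1,1,1,1,1,1,1,1,1,1,1,1], delta_pos=[[0,-0.3,0],[0,-0.7,0],[0,-1.2,0],[0,-1.7,0],[0,-2.2,0],[0,-2.7,0],[0,-3.2,0],[0,-3.7,0],[0,-4.2,0],[0,-4.7,0],[0,-5.2,0],[0,-5.6,0]], turn=[[0,0,0],[0,0,0],[0,0,0],[0,0,0],[0,0,0],[0,0,0],[0,0,0],[0,0,0],[0,0,0],[0,0,0],[0,0,0],[0,0,0]])

```text
time: 52.92
position: [0.6311, 0.1374, 0.0571]
tool_rot: [0.048, 0.999, -0.0, -0.0]
ft_force: [0.8, 4.6, -0.6]
grip_width: 0.0004
grip_force: 1.7
```

play_rows(gripper=[1,1,1,1,1,1,1,1,1,1,1,1], delta_pos=[[0,-0.4,0],[0,-0.9,0],[0,-1.4,0],[0,-1.9,0],[0,-2.4,0],[0,-2.9,0],[0,-3.4,0],[0,-3.9,0],[0,-4.4,0],[0,-4.9,0],[0,-5.4,0],[0,-5.8,0]], turn=[[0,0,0],[0,0,0],[0,0,0],[0,0,0],[0,0,0],[0,0,0],[0,0,0],[0,0,0],[0,0,0],[0,0,0],[0,0,0],[0,0,0]])

```text
time: 54.42
position: [0.6255, 0.0796, 0.057]
tool_rot: [0.048, 0.999, -0.0, -0.0]
ft_force: [1.2, 3.6, -0.4]
grip_width: 0.0004
grip_force: 1.7
```

play_rows(gripper=[1,1,1,1,1,1,1,1,1], delta_pos=[[0,-0.4,0],[0,-0.8,0],[0,-1.2,0],[0,-1.6,0],[0,-2,0],[0,-2.4,0],[0,-2.8,0],[0,-3.2,0],[0,-3.4,0]], turn=[[0,0,0],[0,0,0],[0,0,0],[0,0,0],[0,0,0],[0,0,0],[0,0,0],[0,0,0],[0,0,0]])

```text
time: 55.55
position: [0.6229, 0.0519, 0.0571]
tool_rot: [0.049, 0.999, 0.004, 0.001]
ft_force: [4.1, 19.3, -1.3]
grip_width: 0.0004
grip_force: 9.3
```

It stopped about 16 mm short with 19 N. That may be the detent hump or stiffness, so I'll look while pushing a bit more.

play_rows(gripper=[1,1,1], delta_pos=[[0,-0.1,0],[0,-0.2,0],[0,-0.2,0]], turn=[[0,0,0],[0,0,0],[0,0,0]])

```text
time: 55.92
position: [0.6225, 0.0479, 0.0571]
tool_rot: [0.049, 0.999, 0.003, 0.001]
ft_force: [2.5, 12.5, -0.9]
grip_width: 0.0001
grip_force: 6.2
```

```bash
python3 -c "
from h import *
S=save('side','s14');T=save('top','t14')
a=cv2.resize(T['color'][105:195,245:455,::-1],(780,334),interpolation=cv2.INTER_CUBIC)
b=cv2.resize(S['color'][140:330,340:500,::-1],(224,266),interpolation=cv2.INTER_CUBIC)
b=cv2.resize(S['color'][125:325,330:490,::-1],(213,266),interpolation=cv2.INTER_CUBIC)
c=np.zeros((600,780,3),np.uint8);c[:334]=a
d=cv2.resize(S['color'][200:330,350:480,::-1],(266,266),interpolation=cv2.INTER_CUBIC)
c[334:,:213]=b;c[334:,230:496]=d
cv2.imwrite('pics/m14.png',c)"
```

```text
(no output)
```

View pics/m14.png

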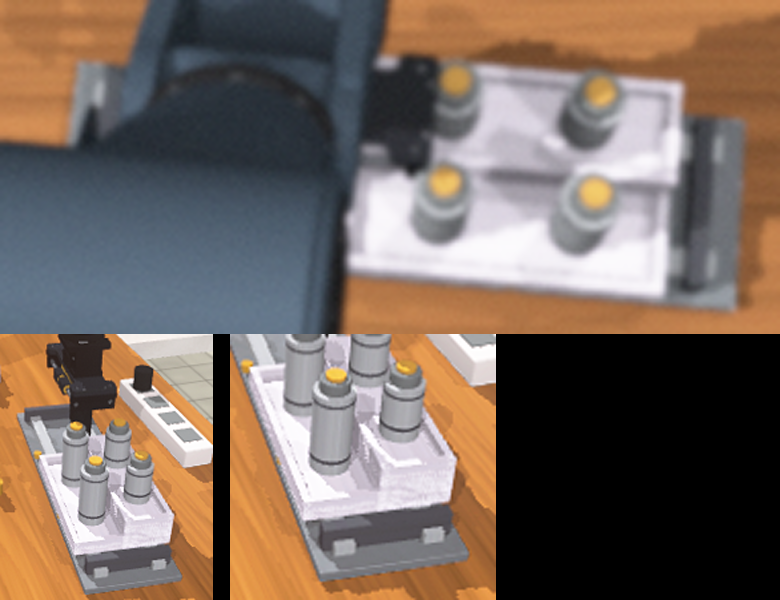

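The picture shows all four standing, with the carrier's end at about (668,230) and the stop at about (690,230), so a small gap remains. The carrier moved on 4 mm, so I'll continue gently.

play_rows(gripper=[1,1,1,1,1], delta_pos=[[0,-0.2,0],[0,-0.4,0],[0,-0.6,0],[0,-0.8,0],[0,-0.8,0]], turn=[[0,0,0],[0,0,0],[0,0,0],[0,0,0],[0,0,0]])

```text
time: 56.65
position: [0.6213, 0.0362, 0.057]
tool_rot: [0.049, 0.999, 0.0, -0.0]
ft_force: [1.3, 4.4, -0.9]
grip_width: 0.0001
grip_force: 2.1
```

play_rows(gripper=[1,1,1,1], delta_pos=[[0,-0.2,0],[0,-0.4,0],[0,-0.5,0],[0,-0.5,0]], turn=[[0,0,0],[0,0,0],[0,0,0],[0,0,0]])

```text
time: 57.15
position: [0.6214, 0.0364, 0.0571]
tool_rot: [0.049, 0.999, 0.004, 0.001]
ft_force: [3.8, 18.2, -1.5]
grip_width: 0.0004
grip_force: 8.6
```

It's now at .0364 and holding (.0355 expected). One firmer push to confirm the stop.

play_rows(gripper=[1,1,1,1], delta_pos=[[0,-0.1,0],[0,-0.2,0],[0,-0.3,0],[0,-0.3,0]], turn=[[0,0,0],[0,0,0],[0,0,0],[0,0,0]])

```text
time: 57.65
position: [0.6214, 0.0365, 0.0572]
tool_rot: [0.05, 0.999, 0.006, 0.001]
ft_force: [4.6, 25.8, -1.5]
grip_width: 0.0005
grip_force: 12.6
```

It's rigid against the stop. Backing off along +y, then up and away, then checking the numbers.

play_rows(gripper=[1,1,1,1,1,1,1,1,1,1,1,1], delta_pos=[[0,1,0],[0,2,0],[0,5,0],[0,9,0],[0,13,0],[0,17,0],[0,20,-4],[0,24,-9],[5,27,-14],[8,30,-14],[8,30,-14],[8,30,-14]], turn=[[0,0,0],[0,0,0],[0,0,0],[0,0,0],[0,0,0],[0,0,0],[0,0,0],[0,0,0],[0,0,0],[0,0,0],[0,0,0],[0,0,0]])

```text
time: 59.15
position: [0.5703, 0.3336, 0.197]
tool_rot: [0.048, 0.999, -0.001, 0.0]
ft_force: [1.0, 0.1, 0.4]
grip_width: 0.0002
grip_force: 0.0
```

```bash
python3 -c "
from h import *
T=save('top','t15');S=save('side','s15')
def orange(c):
    h=cv2.cvtColor(c['color'],cv2.COLOR_RGB2HSV);return h
d=np.array([-.097,-.995,0])*.18
for p in [(.597,.111,.144),(.6675,.1032,.144),(.588,.0093,.144),(.6586,.0035,.144)]:
    p=np.array(p)+d;r=[]
    for c in (T,S):
        u,v=proj(c,p).round().astype(int);w=c['color'][v-7:v+8,u-7:u+8].astype(int)
        m=((w[:,:,0]-w[:,:,2])>50);y,x=np.nonzero(m);r.append((u-7+x.mean(),v-7+y.mean()) if m.sum()>5 else None)
    print(p.round(3),tri(T,r[0],S,r[1])[0].round(4) if None not in r else r)
m=(T['color'].max(2)<45).astype(np.uint8);m[:110]=0;m[170:]=0;m[:,:300]=0;m[:,400:]=0
n,l,st,ce=cv2.connectedComponentsWithStats(m);print([(st[k].tolist(),ce[k].round(1).tolist()) for k in range(1,n) if st[k,4]>15])
h0=proj(T,(.6357,.187,.13));h1=proj(T,np.array((.6357,.187,.13))+d);print(h0,h1)
print(robot.get_obs()['position'])"
```

```text
[ 0.58  -0.068  0.144] [ 0.5798 -0.0675  0.1467]
[ 0.65  -0.076  0.144] [ 0.6531 -0.0752  0.1518]
[ 0.571 -0.17   0.144] [ 0.5716 -0.1696  0.1461]
[ 0.641 -0.176  0.144] [ 0.6438 -0.1762  0.1512]
[([334, 136, 7, 20, 123], [337.3, 145.3])]
[270.65669748 134.87288467] [339.26698753 140.89237392]
[0.57069141 0.3330066  0.1962735 ]
```

All four stand within about 3 mm of where a full .18 m travel should put them, and the caps bottomed at the same height. Handing in.

```bash
python3 -c "
from rig import robot
print(robot.hand_in())"
```

```text
the job is handed in; nothing more can be done
None
```

Job handed in at about 59 s: all four cartridges found (two long, two short) stand capped on their steps, and the carrier is fully against its end stop at the test station; the hand-in call gave no verdict.

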